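Weigh a sample canister and load it into the thermostat block

ROBOT

A 7-joint arm with a two-finger parallel gripper is mounted at the origin on the work surface. World frame = base frame: x ahead of the robot, y to its left, z up, the work surface at z = 0. Lengths are in mm, angles in rad, forces in N, time in s.
With the tool pointing down it reaches from about 425 to 1025 mm from the base axis. Payload 9.4 kg.
Tool frame: the origin (TCP) lies at the centre of the arm's flange, where the gripper is bolted on; the fingertips stand 173 mm ahead of it and the grasp point (between the pads) lies 155 mm ahead of it; z points along the fingers, y is the direction in which the jaws open and shut (so a half turn about z gives the same grasp; the last joint's range is limited). The gripper opens to 85 mm and grips with 20 to 120 N. Pads are 22 mm wide; open, the fingers measure 114 mm over their backs; the gripper's body (76 mm by 85 mm) begins 54 mm behind the grasp point. The pads swing forward as they close: fully open they stand 13 mm farther back than shut.
Start: joints at [1.032, 0.599, -0.003, 1.599, 0.002, 0.943, -0.08], TCP at [323.03, -649.058, 404.675] pointing down, gripper open.
Joint ranges: [-2.57, 2.57], [-0.35, 1.97], [-1.29, 1.29], [0.11, 2.56], [-1.05, 4.19], [0.11, 1.86], [-2.63, 2.63]. Speed limits (rad/s): [2.22, 2.22, 3.01, 3.01, 3.14, 3.14, 3.14].

INTERFACE

Orientations are given as a rotation vector (axis times angle).
In Python, from workcell import manip gives the robot as it stands.
- The arm moves only by the shell command python3 -m crank 'ROWS' [FORCE]. ROWS is JSON, a list of rows, each an object of numbers: "x", "y", "z": the shift along the tool's x, y, z in m; "turn": the turn about the tool's z in rad; "hand": the finger opening in m, from 0 to 0.0854. In form: [{"x": .., "y": .., "z": .., "turn": .., "hand": ..}, ...]. A call has 1 to 20 rows; each row is the pose to reach, as a shift and turn from the pose commanded when the call began, along the tool's axes at that moment; what a row does not reach only later rows make up. A row lasts 1/8 s, in which the tool goes at most 62.5 mm and 10.7 degrees, less where a joint would pass 70% of its speed; a pose out of reach is approached as far as the arm can. A call with a gripper value outside its range is refused whole. The fingers move at their own pace and stop on an object; FORCE is the grip in N (left out, the last holds). Time passes only in rows, so rows that repeat a pose let the fingers close. It gives the time, the measured TCP pose, the force and the opening at its end, in the units of the state.
- manip.get_obs(): the state, without advancing time (a new reading comes with each control period).
- manip.get_image(name): name is "side" or "top"; returns a dict with "color" (480x640x3 uint8, blue, green, red), "range_z" (480x640 float32, mm along the optical axis (not along the pixel's ray), 0 where there is no reading), "K" (3x3 intrinsics, pixels), "camera_from_world" (4x4, takes a point from world to camera coordinates). Camera axes: x right, y down, z forward; pixel columns grow to the right and rows downward; lengths in mm; the calibration is good to about 2 mm. A picture is of the moment at which its call begins.
- manip.job_done(): hands the job in, once; it reports no verdict.
The state is a dict: "time": time; "q": joint angles; "qvel": joint speeds; "effort": joint torques, N m; "eef_pos": TCP position; "tcp_rot": TCP orientation; "wrist_force": force on the tool from outside, world axes, zero at the start; "ft_torque": the same for the moment, N m; "opening": finger opening in mm.
Only numpy, scipy, OpenCV 4.12 (cv2) and the standard library are available. Lean on these libraries where they do the work, as an engineer would, in place of code of your own. Each camera call takes 0.05 s, during which the arm holds its last target.

TASK

Pluck the lying steel canister with the round knob out of the pocket tray, stand it upright, knob up, on the balance pan and let go of it for a moment so that it can be weighed. Then take it again from above and press it down into the round well of the thermostat block until it bottoms out, and let go; the fit is snug, and it goes down more easily with a twist. Leave the other canisters and everything else on the bench where they are.

Things in the scene. Friction and masses are not known exactly. Their poses are not given: they have to be found in the camera images.
- canister: Steel canister, round knob, about 180 g: body 40 mm in diameter and 64 mm long (edge of the foot bevelled 3.5 mm in over 7 mm), then a coaxial knob 30 mm in diameter and 30 mm long. Origin: centre of the flat foot; its x axis runs from foot to knob (up when upright). At the start it lies level in one of the tray's pockets (which one varies), knob towards the robot, axis 36 mm above the bench.
- canister_plain: Another steel canister, a plain straight cylinder 40 mm in diameter and 94 mm long with no knob; lies in another pocket. Origin and axes as for the canister. To be left in its pocket.
- canister_cone: Another steel canister, 40 mm in diameter and 94 mm long, its last 30 mm tapering to a blunt point; lies in another pocket. Origin and axes as for the canister. To be left in its pocket.
- tray: Grey pocket tray, fixed, 134 mm (its x) by 262 mm (its y). Origin: centre of underside. 3 pockets 84 mm apart along y; canisters lie along x, foot at x = +47 mm, on two V ribs 6 mm wide (centred 12 and 59 mm from the foot, tops 29 mm above the bench); between the ribs the body is free from below for 41 mm. Floor 4 mm thick; walls between pockets and round the edge 10 to 12 mm high.
- balance: White bench balance fixed to the bench, 190 by 150 mm and 40 mm high, with a round steel weighing pan. Origin on the bench under the pan's centre; the body reaches from x = -125 to +65 mm in its own frame, the panel at its -x end. The pan does not move.
- pan (a point): Centre of the upper face of the balance's round steel pan, 112 mm in diameter, 52 mm above the bench.
- block: Thermostat block fixed to the bench: a grey housing 130 by 130 mm and 66 mm high round an aluminium insert 90 by 90 mm whose top is 72 mm above the bench, with one upright round well in its middle. Origin: centre of its underside.
- well (a point): Centre of the well's floor, 16 mm above the bench. Well 44 mm in diameter, 56 mm deep, 3 mm chamfer at the mouth. Four sprung rubber pads stand 2 mm into it, 28 mm above the floor: the canister stops on them by its own weight and needs about 6 to 15 N to push down, less while twisted. Bottomed out, its foot is on the floor and its shoulder (base of the knob) 8 mm above the block's top.
- flask: Conical glass flask, 74 mm wide and 110 mm high, standing on the bench. Origin: centre of its underside. Bystander.
- bottle: White bottle, 56 mm wide and 130 mm high, standing. Origin: centre of its underside. Bystander.
- jar: Amber jar, 60 mm wide and 75 mm high, standing. Origin: centre of its underside. Bystander.
- beaker: Glass beaker, 64 mm wide and 80 mm high, standing. Origin: centre of its underside. Bystander.
- scoop: Steel lab spatula 180 mm long lying on the bench beyond the tray. Bystander.
- canister_top (a point): Centre of the flat top of the knob of the knobbed canister, 94 mm from its foot along its x axis.
Mind the look-alikes: they are no part of the job. What is shaped like the block but purple is not meant.

How it is judged:
By the outcome, as a careful person would: the job done as asked, in the order asked, and still so for the second after the job is handed in, with the robot touching nothing.
It also fails if it takes over 54 s, if anything falls off the work surface, if the arm or the gripper's body presses on something with over 40 N, if the wrist force passes 120 N, or if a joint passes its speed limit or range.

## Working session

There is one attempt and no reset: what is moved stays moved. The work goes in short steps, Python scripts to look and compute and a shell command to move; the robot and the scene stay as the last step left them, time stands still between calls to the robot, and variables do not carry over. Pictures are saved under pics/ and viewed, and the job is handed in when it is done.

```bash
mkdir -p pics; ls; python3 - <<'E'
from workcell import manip
import cv2,numpy as np
o=manip.get_obs()
for k,v in o.items(): print(k,np.round(v,3))
for n in("side","top"):
    d=manip.get_image(n); cv2.imwrite(f"pics/{n}0.png",d["color"]); np.savez(f"/tmp/{n}0.npz",**d)
    T=d["camera_from_world"]; print(n,d["K"].round(1).tolist(),"cam pos",(-T[:3,:3].T@T[:3,3]).round(0), T[:3,:3].round(2).tolist())
E
```

```text
pics
time 0.0
q [ 1.032  0.6   -0.002  1.6    0.002  0.943 -0.08 ]
qvel [-0.     0.001  0.001 -0.001  0.001 -0.    -0.   ]
effort [-2.0000e-03 -7.7646e+01  1.5650e+00 -2.5801e+01  1.2000e-02  9.0000e-03
  0.0000e+00]
eef_pos [ 322.932 -648.89   403.821]
tcp_rot [-3.057e+00 -7.190e-01  1.000e-03]
wrist_force [0.138 0.253 0.591]
ft_torque [-0.04   0.04  -0.006]
opening 85.639
side [[585.8, 0.0, 323.7], [0.0, 585.8, 236.5], [0.0, 0.0, 1.0]] cam pos [  456. -1322.  1302.] [[1.0, -0.05, 0.01], [-0.03, -0.68, -0.73], [0.04, 0.73, -0.68]]
top [[549.9, 0.0, 326.0], [0.0, 549.9, 234.2], [0.0, 0.0, 1.0]] cam pos [ 424.   13. 1593.] [[0.02, -1.0, 0.02], [-1.0, -0.02, -0.09], [0.09, -0.02, -1.0]]
```

View pics/top0.png

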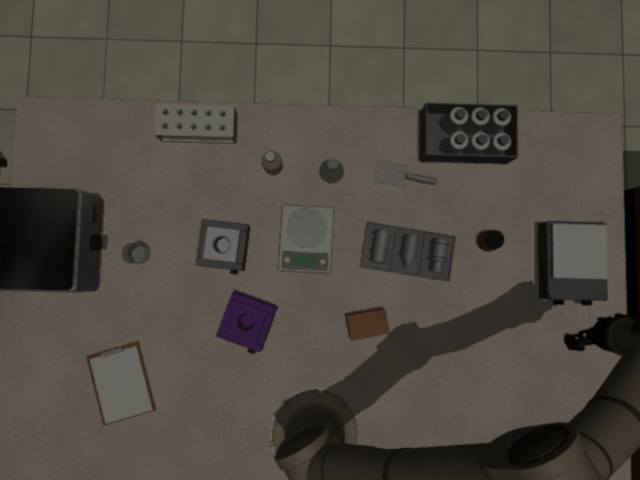

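View pics/side0.png

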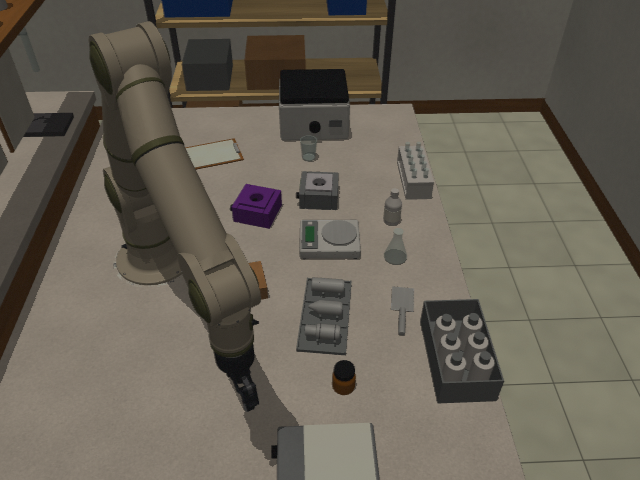

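```bash
python3 - <<'E'
import cv2,numpy as np
t=np.load('/tmp/top0.npz')['color'];s=np.load('/tmp/side0.npz')['color']
a=cv2.resize(t[200:300,180:480],None,fx=2.6,fy=2.6,interpolation=cv2.INTER_CUBIC)
b=cv2.resize(s[160:360,220:420],None,fx=2.9,fy=2.9,interpolation=cv2.INTER_CUBIC)
cv2.imwrite('pics/z1.png',np.clip(a*1.8,0,255));cv2.imwrite('pics/z2.png',np.clip(b*1.8,0,255))
E
```

```text
[ WARN:0@0.051] global loadsave.cpp:1063 imwrite_ Unsupported depth image for selected encoder is fallbacked to CV_8U.
```

View pics/z1.png

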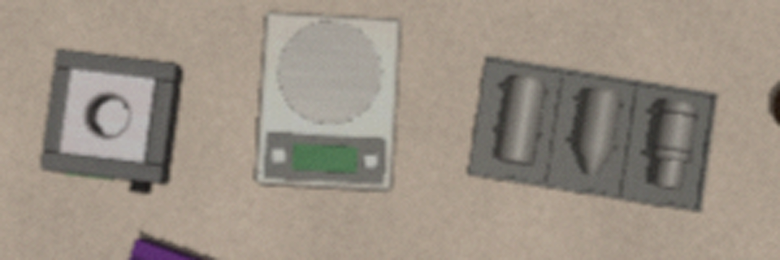

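View pics/z2.png

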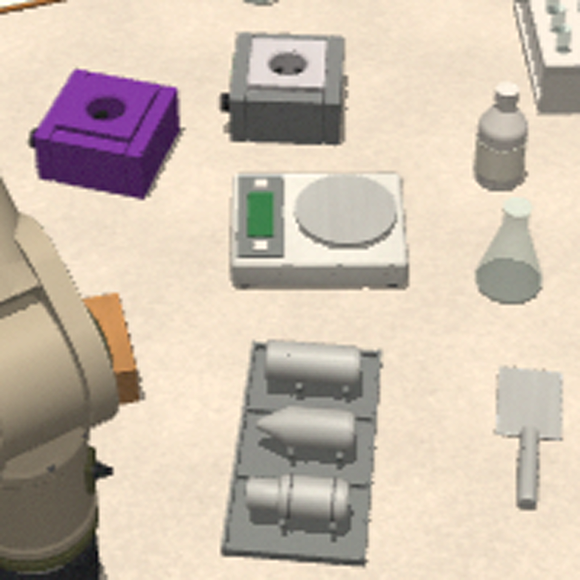

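The knobbed canister is the right-hand one in the top view, at about px (437,255). The pan is near (306,228) and the block's well near (221,244). Next I'll measure them through depth.

```bash
cat > h.py <<'E'
import cv2,numpy as np
def cloud(d):
    K,T,z=d['K'],d['camera_from_world'],d['range_z'].astype(float)
    v,u=np.indices(z.shape)
    P=np.stack([(u-K[0,2])/K[0,0]*z,(v-K[1,2])/K[1,1]*z,z],-1)
    W=(P-T[:3,3])@T[:3,:3]; W[z==0]=np.nan
    return W
def ray(d,u,v,h):
    K,T=d['K'],d['camera_from_world'];R=T[:3,:3];c=-R.T@T[:3,3]
    r=R.T@np.array([(u-K[0,2])/K[0,0],(v-K[1,2])/K[1,1],1.]);return c+r*(h-c[2])/r[2]
def px(d,p):
    T=d['camera_from_world'];q=d['K']@(T[:3,:3]@np.asarray(p)+T[:3,3]);return q[:2]/q[2]
E
python3 - <<'E'
from h import *
D={n:np.load(f'/tmp/{n}0.npz') for n in('top','side')}
for n in D:
    W=cloud(D[n]);P=W.reshape(-1,3)
    def box(c,hw,z0,z1):
        m=(abs(P[:,0]-c[0])<hw[0])&(abs(P[:,1]-c[1])<hw[1])&(P[:,2]>z0)&(P[:,2]<z1);return P[m]
    t=D['top']
    for name,(u,v),h,hw,zr in [('block insert',(222,244),72,70,(69,78)),('block housing',(222,244),66,90,(50,90)),('pan',(306,228),52,75,(47.5,62)),('bal',(306,240),40,110,(25,62)),('tray',(408,250),10,0,(4,70)),('can',(437,255),40,0,(24,70))]:
        c=ray(t,u,v,h); w=(hw,hw) if hw else ((85,150) if name=='tray' else (75,40))
        Q=box(c,w,*zr)
        r=cv2.minAreaRect(Q[:,:2].astype(np.float32))
        print(n,name,c.round(0),len(Q),'zmed',np.median(Q[:,2]).round(1),'zmax',Q[:,2].max().round(1),'mean',Q.mean(0).round(1),'rect',np.round(r[0],1),np.round(r[1],1),round(r[2],1))
E
```

```text
top block insert [523. 268.  72.] 813 zmed 72.0 zmax 78.0 mean [521.6 271.8  72.4] rect [521.9 269.6] [127.4 128.2] 85.7
top block housing [523. 269.  66.] 2060 zmed 67.8 zmax 80.8 mean [520.6 270.4  67.7] rect [516.3 272.6] [132. 142.] 84.6
top pan [574.  37.  52.] 1116 zmed 52.2 zmax 62.0 mean [574.2  37.3  52.5] rect [566.2  37.1] [129.2 129.5] 1.5
top bal [542.  37.  40.] 3503 zmed 43.5 zmax 62.0 mean [544.2  38.6  44.5] rect [545.9  38.8] [150.2 190.6] 88.0
top tray [ 522. -258.   10.] 3278 zmed 11.7 zmax 67.4 mean [ 518.6 -255.4   25.2] rect [ 521.7 -258.6] [299.2 169.3] 89.9
top can [ 507. -336.   40.] 443 zmed 50.5 zmax 65.2 mean [ 508.2 -337.2   49.7] rect [ 506.  -340.5] [46.8 94. ] 82.7
side block insert [523. 268.  72.] 433 zmed 72.2 zmax 77.9 mean [522.1 265.8  72.5] rect [520.8 265.4] [131.1 126.4] 86.4
side block housing [523. 269.  66.] 1014 zmed 68.1 zmax 82.9 mean [519.9 257.9  67.5] rect [516.4 269.8] [145.6 139.7] 84.5
side pan [574.  37.  52.] 674 zmed 52.9 zmax 61.1 mean [574.7  34.   53. ] rect [566.   32.6] [129.4 126.8] 1.0
side bal [542.  37.  40.] 2071 zmed 43.9 zmax 61.1 mean [544.3  21.4  44.6] rect [545.2  34. ] [157.3 192.1] 89.5
side tray [ 522. -258.   10.] 2996 zmed 13.1 zmax 62.8 mean [ 517.5 -274.8   25.7] rect [ 521.7 -258.2] [299.  169.6] 90.0
side can [ 507. -336.   40.] 483 zmed 49.5 zmax 62.8 mean [ 507.5 -349.3   47.6] rect [ 505.4 -345.2] [41.8 94.7] 80.1
```

```bash
cat > m.py <<'E'
from h import *
D={n:np.load(f'/tmp/{n}0.npz') for n in('top','side')}
F=6
def crop(n,u0,u1,v0,v1):
    return cv2.resize(D[n]['color'][v0:v1,u0:u1],None,fx=F,fy=F,interpolation=cv2.INTER_CUBIC)
def world(n,pts,u0,v0,h):  # pts in upsampled px
    return np.array([ray(D[n],(p[0]+.5)/F-.5+u0,(p[1]+.5)/F-.5+v0,h)[:2] for p in pts],np.float32)
def big(mask):
    c,_=cv2.findContours(mask.astype(np.uint8),cv2.RETR_EXTERNAL,cv2.CHAIN_APPROX_NONE);return max(c,key=cv2.contourArea)[:,0]
R={'block':{'top':(190,255,212,278),'side':(295,345,165,212)},'bal':{'top':(270,340,198,278),'side':(292,366,215,262)},
   'tray':{'top':(352,464,214,288),'side':(292,358,272,358)}}
for n in D:
    b=crop(n,*R['block'][n]);g=cv2.cvtColor(b,cv2.COLOR_BGR2GRAY)
    print(n,'gray pct block',np.percentile(g,[5,25,50,75,95]))
    cv2.imwrite(f'pics/b_{n}.png',np.clip(b.astype(float)*1.6,0,255).astype(np.uint8))
    b=crop(n,*R['tray'][n]);cv2.imwrite(f'pics/t_{n}.png',np.clip(b.astype(float)*2.,0,255).astype(np.uint8))
    hs=cv2.cvtColor(b,cv2.COLOR_BGR2HSV)
    print('tray sat',np.percentile(hs[...,1],[5,25,50,75,95]),'val',np.percentile(hs[...,2],[5,25,50,75,95]))
    b=crop(n,*R['bal'][n]);g=cv2.cvtColor(b,cv2.COLOR_BGR2GRAY);cv2.imwrite(f'pics/p_{n}.png',np.clip(b.astype(float)*1.6,0,255).astype(np.uint8))
E
python3 m.py; python3 - <<'E'
import cv2,numpy as np
for k in 'bt':
    a=cv2.imread(f'pics/{k}_top.png');b=cv2.imread(f'pics/{k}_side.png')
    h=max(a.shape[0],b.shape[0]);f=lambda i:cv2.copyMakeBorder(i,0,h-i.shape[0],0,0,cv2.BORDER_CONSTANT)
    im=np.hstack([f(a),f(b)]); s=min(1,800/im.shape[1]);im=cv2.resize(im,None,fx=s,fy=s)
    cv2.imwrite(f'pics/{k}_both.png',im);print(im.shape,s)
E
```

```text
top gray pct block [ 42.  55.  87.  89. 100.]
tray sat [13. 18. 33. 46. 48.] val [43. 58. 80. 95. 97.]
side gray pct block [ 40.  59.  98. 126. 130.]
tray sat [ 9. 13. 18. 41. 43.] val [ 49.  78.  98. 135. 139.]
(396, 690, 3) 1
(387, 800, 3) 0.7490636704119851
```

View pics/b_both.png

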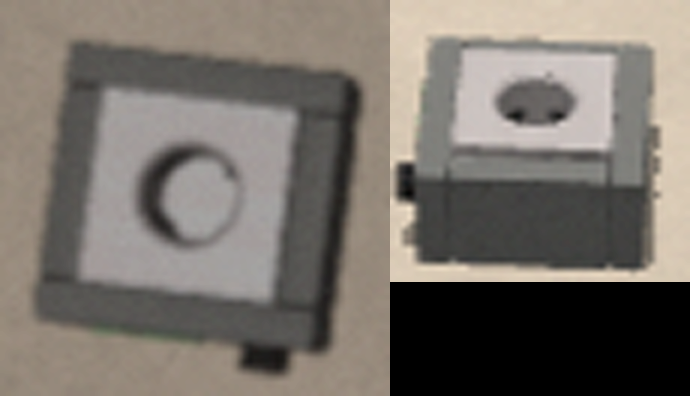

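View pics/t_both.png

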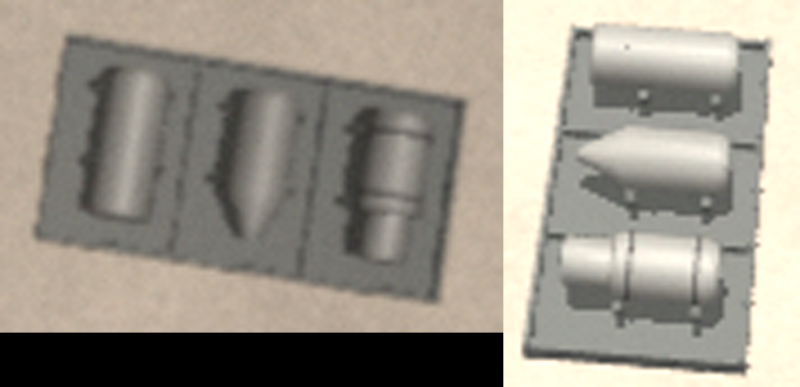

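```bash
cat >> m.py <<'E'
print('-----')
for n in D:
    # insert
    b=crop(n,*R['block'][n]);u0,_,v0,_=R['block'][n];hs=cv2.cvtColor(b,cv2.COLOR_BGR2HSV);
    m=(hs[...,1]<(28 if n=='top' else 25))&(hs[...,2]>(84 if n=='top' else 105))
    m=cv2.morphologyEx(m.astype(np.uint8),cv2.MORPH_OPEN,np.ones((9,9)))
    w=world(n,big(m),u0,v0,72);r=cv2.minAreaRect(w);print(n,'insert',np.round(r[0],1),np.round(r[1],1),round(r[2],1))
    # pan: low-saturation? use ray-cast gray disc
    b=crop(n,*R['bal'][n]);u0,_,v0,_=R['bal'][n];hs=cv2.cvtColor(b,cv2.COLOR_BGR2HSV)
    c=px(D[n],(574,36,52));cc=((c-[u0,v0]+.5)*F-.5).astype(int);print('pan hsv',hs[cc[1],cc[0]],'body',)
    # tray
    b=crop(n,*R['tray'][n]);u0,_,v0,_=R['tray'][n];hs=cv2.cvtColor(b,cv2.COLOR_BGR2HSV)
    m=(hs[...,1]<28).astype(np.uint8);m=cv2.morphologyEx(m,cv2.MORPH_OPEN,np.ones((15,15)))
    for h in(0,11):
        w=world(n,big(m),u0,v0,h);r=cv2.minAreaRect(w);print(n,'tray h',h,np.round(r[0],1),np.round(r[1],1),round(r[2],1))
E
python3 m.py | sed -n '/-----/,$p'
```

```text
-----
top insert [522.9 271.2] [88.7 88.9] 84.5
pan hsv [21 19 94] body
top tray h 0 [ 519.4 -258.9] [262.6 134. ] 82.1
top tray h 11 [ 518.8 -257. ] [260.7 133. ] 82.1
side insert [521.6 274.1] [90.  89.5] 85.2
pan hsv [ 23  18 112] body
side tray h 0 [ 518.3 -249.3] [275.  135.4] 82.0
side tray h 11 [ 517.8 -258.3] [272.7 134.2] 82.0
```

View pics/p_top.png

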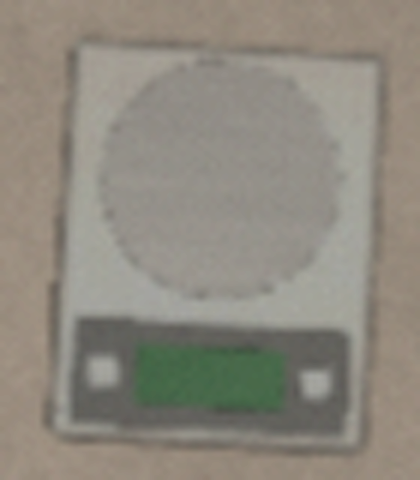

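View pics/p_side.png

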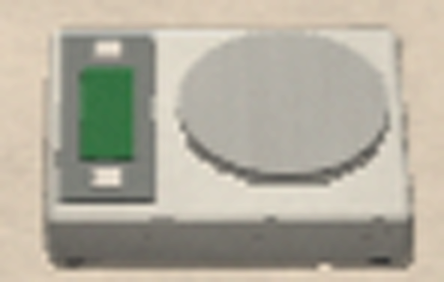

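```bash
cat > k.py <<'E'
from h import *
from m import world,crop,R,D,F
for n,p,w in[('top',(220.5,178),(190,196)),('side',(284,103),(537-390,102))]:
    print(n,'pan',world(n,[p],R['bal'][n][0],R['bal'][n][2],52),'well',world(n,[w],R['block'][n][0],R['block'][n][2],72))
a=np.deg2rad(82.05);ty=np.array([np.cos(a),np.sin(a)]);tx=np.array([ty[1],-ty[0]])
C=np.array([518.4,-257.5])
for n in D:
    im=crop(n,*R['tray'][n]);im=np.clip(im*2.,0,255).astype(np.uint8);u0,_,v0,_=R['tray'][n]
    for s in(0,64,94):
        for sg in(-1,1):
            p=C-84*ty+(47-s)*tx+sg*(15 if s==94 else 20)*ty
            q=(px(D[n],(*p,36))-[u0,v0]+.5)*F-.5; cv2.drawMarker(im,tuple(int(i) for i in q),(0,0,255),0,12,1)
        p=C-84*ty+(47-s)*tx; print(s,p.round(1))
    im=im[120:] if n=='top' else im[220:]
    cv2.imwrite(f'pics/k_{n}.png',im)
from workcell import manip
from scipy.spatial.transform import Rotation as Ro
o=manip.get_obs();M=Ro.from_rotvec(o['tcp_rot']).as_matrix();print(M.round(3),o['eef_pos'])
E
python3 k.py | sed -n '/side tray/,$p'
```

```text
side tray h 0 [ 518.3 -249.3] [275.  135.4] 82.0
side tray h 11 [ 517.8 -258.3] [272.7 134.2] 82.0
top pan [[576.6133    36.467175]] well [[521.9525  269.67133]]
side pan [[576.0423    36.232853]] well [[522.9459  270.55765]]
0 [ 553.3 -347.2]
64 [ 489.9 -338.3]
94 [ 460.2 -334.2]
0 [ 553.3 -347.2]
64 [ 489.9 -338.3]
94 [ 460.2 -334.2]
[[ 0.895  0.446 -0.001]
 [ 0.446 -0.895  0.001]
 [-0.    -0.001 -1.   ]] [ 322.92821045 -648.91349761  403.88804415]
```

```bash
python3 -c "
import cv2,numpy as np
a=cv2.imread('pics/k_top.png')[:,320:];b=cv2.imread('pics/k_side.png');h=max(len(a),len(b))
f=lambda i:cv2.copyMakeBorder(i,0,h-i.shape[0],0,0,cv2.BORDER_CONSTANT)
cv2.imwrite('pics/k.png',np.hstack([f(a),f(b)]))"
```

```text
(no output)
```

View pics/k.png

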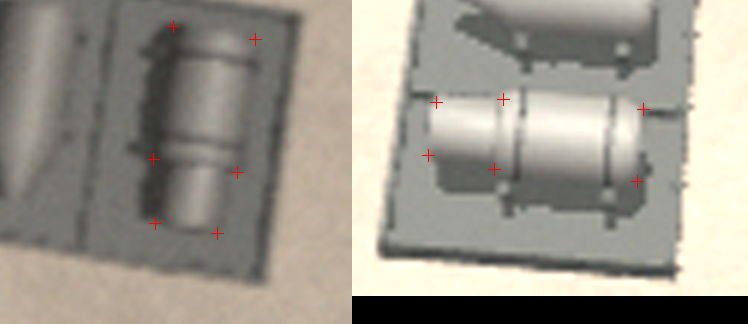

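Positions in both views agree: pan (576,36), well (522,270), knob end (460,-334), and the canister axis is at -8°. Next I go above the knob.

```bash
python3 -m crank '[{"x":0.05,"y":-0.043,"z":0,"turn":0.15,"hand":0.055},{"x":0.1,"y":-0.086,"z":0,"turn":0.3,"hand":0.055},{"x":0.15,"y":-0.129,"z":0,"turn":0.45,"hand":0.055},{"x":0.2,"y":-0.172,"z":0.02,"turn":0.601,"hand":0.055},{"x":0.25,"y":-0.21,"z":0.05,"turn":0.601,"hand":0.055},{"x":0.2607,"y":-0.2221,"z":0.1,"turn":0.601,"hand":0.055},{"x":0.2607,"y":-0.2221,"z":0.12,"turn":0.601,"hand":0.055},{"x":0.2607,"y":-0.2221,"z":0.12,"turn":0.601,"hand":0.055},{"x":0.2607,"y":-0.2221,"z":0.12,"turn":0.601,"hand":0.055}]' 20
cat > st.py <<'E'
from workcell import manip
import sys,numpy as np,cv2
from scipy.spatial.transform import Rotation as Ro
o=manip.get_obs();M=Ro.from_rotvec(o['tcp_rot']).as_matrix()
print('t',round(o['time'],2),'pos',np.round(o['eef_pos'],1),'x ang',np.degrees(np.arctan2(M[1,0],M[0,0])).round(2),'z',M[:,2].round(4),'q',np.round(o['q'],2),'F',np.round(o['wrist_force'],1),'open',round(float(o['opening']),1))
if len(sys.argv)>2:  # world target x y [z] -> tool shift
    e=np.array([float(v) for v in sys.argv[1:4]])-o['eef_pos'];print('tool shift',(M.T@e/1000).round(4))
E
python3 st.py 457.2 -333.8 189
```

```text
time: 1.23
eef_pos: [457.4, -334.9, 285.4]
tcp_rot: [3.133, -0.22, 0.001]
wrist_force: [-0.5, -1.0, -0.2]
opening: 54.8
t 1.23 pos [ 457.4 -334.9  285.4] x ang -8.03 z [ 4.e-04 -8.e-04 -1.e+00] q [ 0.45  0.58  0.11  2.07 -0.13  0.5  -1.05] F [-0.5 -1.  -0.2] open 54.8
tool shift [-0.0004 -0.0011  0.0964]
```

```bash
cat > pic.py <<'E'
import sys;from h import *
from workcell import manip
o=[]
tag=sys.argv[1];x,y,z=map(float,sys.argv[2:5]);hw=int(sys.argv[5]) if len(sys.argv)>5 else 40
for n in('top','side'):
    d=manip.get_image(n);np.savez(f'/tmp/{n}_{tag}.npz',**d)
    c=px(d,(x,y,z)).round().astype(int);a=np.clip(c-hw,0,[640-2*hw,480-2*hw]);im=d['color'][a[1]:a[1]+2*hw,a[0]:a[0]+2*hw]
    im=np.clip(im*1.8,0,255).astype(np.uint8);print(n,'crop origin',a,'scale',390/(2*hw));o.append(cv2.resize(im,(390,390),interpolation=cv2.INTER_CUBIC))
cv2.imwrite(f'pics/{tag}.png',np.hstack(o))
E
python3 pic.py a1 480 -336 80 50
```

```text
top crop origin [390 214] scale 3.9
side crop origin [262 270] scale 3.9
```

View pics/a1.png

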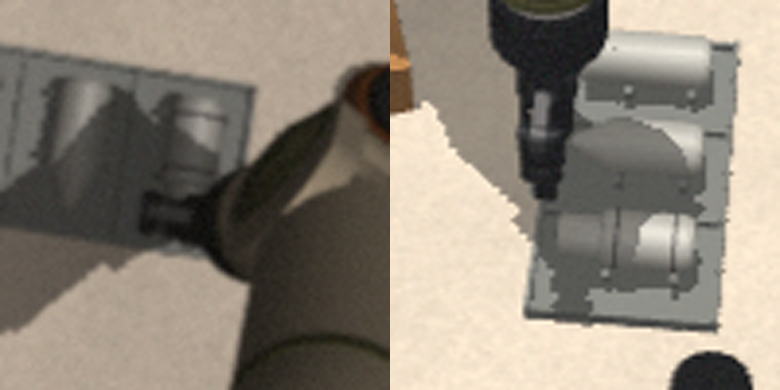

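The gripper sits over the knob's end in both views: tip near (545,200) and knob end near (552,235) in the right half of the picture. I'll go down and close gently.

```bash
python3 -m crank '[{"x":0,"y":-0.001,"z":0.04,"turn":0,"hand":0.055},{"x":0,"y":-0.001,"z":0.08,"turn":0,"hand":0.055},{"x":0,"y":-0.001,"z":0.096,"turn":0,"hand":0.055},{"x":0,"y":-0.001,"z":0.096,"turn":0,"hand":0.055},{"x":0,"y":-0.001,"z":0.096,"turn":0,"hand":0.055}]' 20; python3 st.py; python3 -m crank '[{"x":0,"y":0,"z":0,"turn":0,"hand":0.025},{"x":0,"y":0,"z":0,"turn":0,"hand":0.02},{"x":0,"y":0,"z":0,"turn":0,"hand":0.02},{"x":0,"y":0,"z":0,"turn":0,"hand":0.02},{"x":0,"y":0,"z":0,"turn":0,"hand":0.02},{"x":0,"y":0,"z":0,"turn":0,"hand":0.02}]' 20; python3 st.py; python3 pic.py a2 480 -336 50 50
```

```text
time: 1.95
eef_pos: [457.9, -333.5, 190.0]
tcp_rot: [3.133, -0.219, 0.002]
wrist_force: [0.0, 0.3, 0.3]
opening: 55.2
t 1.95 pos [ 457.9 -333.5  190. ] x ang -7.99 z [ 0.0014 -0.001  -1.    ] q [ 0.48  0.73  0.07  2.11 -0.16  0.3  -1.03] F [0.  0.3 0.3] open 55.2
time: 2.7
eef_pos: [457.6, -333.2, 188.7]
tcp_rot: [3.134, -0.219, 0.0]
wrist_force: [0.4, -1.1, 1.8]
opening: 29.0
t 2.7 pos [ 457.6 -333.2  188.7] x ang -7.99 z [ 1.e-04 -3.e-04 -1.e+00] q [ 0.48  0.74  0.07  2.11 -0.16  0.3  -1.03] F [ 0.4 -1.1  1.8] open 29.0
top crop origin [388 215] scale 3.9
side crop origin [262 277] scale 3.9
```

View pics/a2.png

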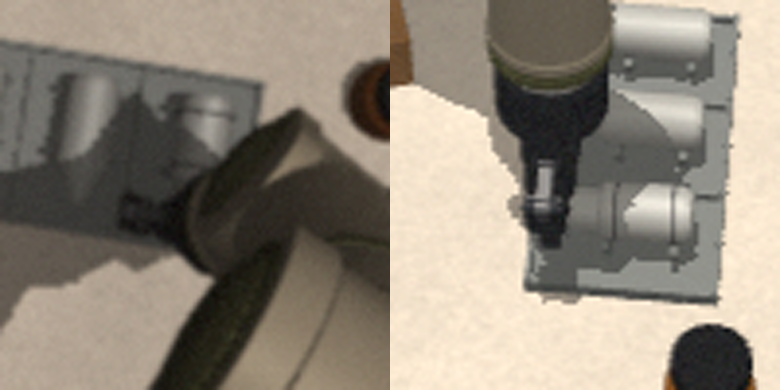

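Gripped at 29 mm, which matches the 30 mm knob. I'll lift slowly so that the body can swing down.

```bash
python3 -m crank '[{"x":0,"y":0,"z":-0.015,"turn":0,"hand":0.02},{"x":0,"y":0,"z":-0.03,"turn":0,"hand":0.02},{"x":0,"y":0,"z":-0.045,"turn":0,"hand":0.02},{"x":0,"y":0,"z":-0.06,"turn":0,"hand":0.02},{"x":0,"y":0,"z":-0.08,"turn":0,"hand":0.02},{"x":0,"y":0,"z":-0.1,"turn":0,"hand":0.02},{"x":0,"y":0,"z":-0.125,"turn":0,"hand":0.02},{"x":0,"y":0,"z":-0.15,"turn":0,"hand":0.02},{"x":0,"y":0,"z":-0.175,"turn":0,"hand":0.02},{"x":0,"y":0,"z":-0.2,"turn":0,"hand":0.02},{"x":0,"y":0,"z":-0.2,"turn":0,"hand":0.02},{"x":0,"y":0,"z":-0.2,"turn":0,"hand":0.02}]' 20; python3 st.py; python3 pic.py a3 460 -334 200 50
```

```text
time: 4.3
eef_pos: [457.3, -332.7, 388.3]
tcp_rot: [-3.134, 0.218, 0.001]
wrist_force: [-0.7, -0.5, -1.2]
opening: 28.9
t 4.3 pos [ 457.3 -332.7  388.3] x ang -7.96 z [-4.e-04  4.e-04 -1.e+00] q [ 0.42  0.43  0.16  1.99 -0.1   0.72 -1.08] F [-0.7 -0.5 -1.2] open 28.9
top crop origin [400 221] scale 3.9
side crop origin [254 239] scale 3.9
```

View pics/a3.png

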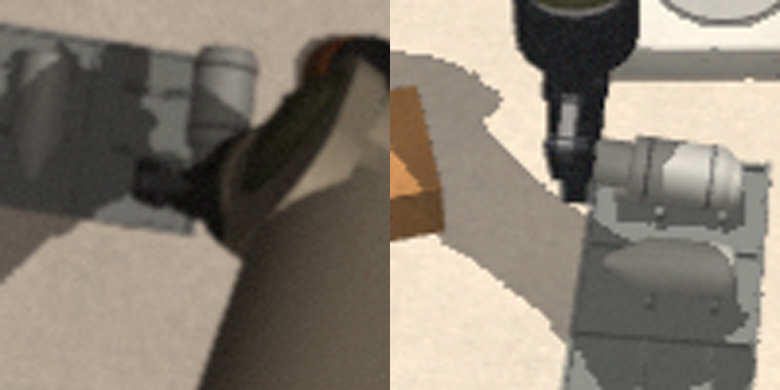

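The canister came out still level; the grip doesn't let it swing. I'll use quick upward starts, which ratchet the foot downward by inertia.

```bash
python3 -m crank '[{"x":0,"y":0,"z":0.02,"turn":0,"hand":0.02},{"x":0,"y":0,"z":0.04,"turn":0,"hand":0.02},{"x":0,"y":0,"z":0.06,"turn":0,"hand":0.02},{"x":0,"y":0,"z":0.08,"turn":0,"hand":0.02},{"x":0,"y":0,"z":0.08,"turn":0,"hand":0.02},{"x":0,"y":0,"z":0.018,"turn":0,"hand":0.02},{"x":0,"y":0,"z":-0.044,"turn":0,"hand":0.02},{"x":0,"y":0,"z":-0.06,"turn":0,"hand":0.02},{"x":0,"y":0,"z":-0.06,"turn":0,"hand":0.02}]' 20; python3 st.py; python3 pic.py a4 460 -334 250 50
```

```text
time: 5.52
eef_pos: [457.5, -333.0, 449.7]
tcp_rot: [3.133, -0.218, 0.003]
wrist_force: [-0.3, 0.1, -2.5]
opening: 29.1
t 5.53 pos [ 457.5 -333.   449.7] x ang -7.97 z [ 0.002 -0.001 -1.   ] q [ 0.4   0.36  0.18  1.93 -0.08  0.86 -1.09] F [-0.3  0.1 -2.5] open 29.1
top crop origin [405 220] scale 3.9
side crop origin [254 225] scale 3.9
```

View pics/a4.png

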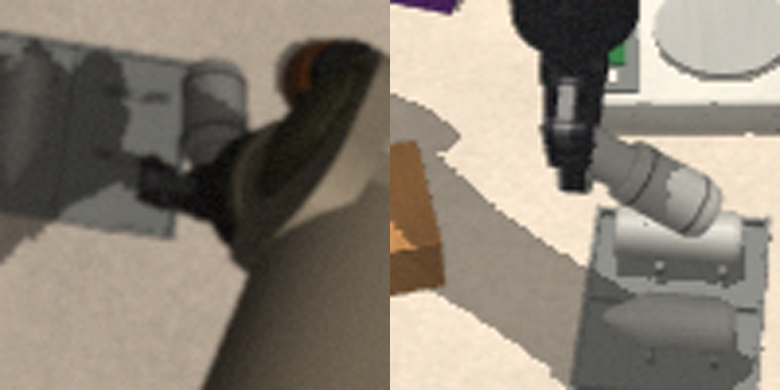

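That worked: the canister now droops by about 35°. I'll do it again.

```bash
python3 -m crank '[{"x":0,"y":0,"z":0.02,"turn":0,"hand":0.02},{"x":0,"y":0,"z":0.04,"turn":0,"hand":0.02},{"x":0,"y":0,"z":0.06,"turn":0,"hand":0.02},{"x":0,"y":0,"z":0.08,"turn":0,"hand":0.02},{"x":0,"y":0,"z":0.1,"turn":0,"hand":0.02},{"x":0,"y":0,"z":0.1,"turn":0,"hand":0.02},{"x":0,"y":0,"z":0.038,"turn":0,"hand":0.02},{"x":0,"y":0,"z":-0.024,"turn":0,"hand":0.02},{"x":0,"y":0,"z":-0.024,"turn":0,"hand":0.02},{"x":0,"y":0,"z":0.0,"turn":0,"hand":0.02},{"x":0,"y":0,"z":0.02,"turn":0,"hand":0.02},{"x":0,"y":0,"z":0.04,"turn":0,"hand":0.02},{"x":0,"y":0,"z":0.06,"turn":0,"hand":0.02},{"x":0,"y":0,"z":0.06,"turn":0,"hand":0.02},{"x":0,"y":0,"z":-0.002,"turn":0,"hand":0.02},{"x":0,"y":0,"z":-0.03,"turn":0,"hand":0.02},{"x":0,"y":0,"z":-0.03,"turn":0,"hand":0.02}]' 20; python3 st.py; python3 pic.py a5 460 -334 250 50
```

```text
time: 7.75
eef_pos: [457.7, -333.4, 481.3]
tcp_rot: [3.132, -0.219, 0.006]
wrist_force: [0.3, -0.4, -2.3]
opening: 28.9
t 7.75 pos [ 457.7 -333.4  481.3] x ang -7.98 z [ 0.004  -0.0023 -1.    ] q [ 0.38  0.33  0.19  1.89 -0.08  0.93 -1.09] F [ 0.3 -0.4 -2.3] open 28.9
top crop origin [405 220] scale 3.9
side crop origin [254 225] scale 3.9
```

View pics/a5.png

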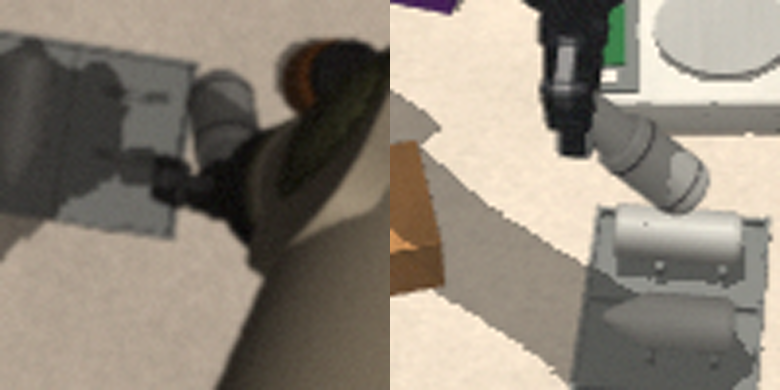

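It is at roughly 55° now. Diagonal up-and-forward starts should bring the foot further under.

```bash
python3 -m crank '[{"x":-0.01,"y":0,"z":0.02,"turn":0,"hand":0.02},{"x":-0.02,"y":0,"z":0.04,"turn":0,"hand":0.02},{"x":-0.03,"y":0,"z":0.06,"turn":0,"hand":0.02},{"x":-0.035,"y":0,"z":0.08,"turn":0,"hand":0.02},{"x":-0.035,"y":0,"z":0.1,"turn":0,"hand":0.02},{"x":-0.035,"y":0,"z":0.1,"turn":0,"hand":0.02},{"x":0.007,"y":0,"z":0.058,"turn":0,"hand":0.02},{"x":0.035,"y":0,"z":0.03,"turn":0,"hand":0.02},{"x":0.052,"y":0,"z":0.01,"turn":0,"hand":0.02},{"x":0.06,"y":0,"z":0.0,"turn":0,"hand":0.02},{"x":0.05,"y":0,"z":0.02,"turn":0,"hand":0.02},{"x":0.035,"y":0,"z":0.04,"turn":0,"hand":0.02},{"x":0.02,"y":0,"z":0.06,"turn":0,"hand":0.02},{"x":0.01,"y":0,"z":0.08,"turn":0,"hand":0.02},{"x":0.01,"y":0,"z":0.08,"turn":0,"hand":0.02},{"x":0.052,"y":0,"z":0.038,"turn":0,"hand":0.02},{"x":0.08,"y":0,"z":0.01,"turn":0,"hand":0.02},{"x":0.095,"y":0,"z":0.0,"turn":0,"hand":0.02},{"x":0.1,"y":0,"z":0.0,"turn":0,"hand":0.02}]' 20; python3 st.py; python3 pic.py a6 550 -340 250 50
```

```text
time: 10.22
eef_pos: [557.6, -346.8, 480.0]
tcp_rot: [3.133, -0.217, 0.003]
wrist_force: [0.2, 0.4, -1.9]
opening: 29.1
t 10.22 pos [ 557.6 -346.8  480. ] x ang -7.93 z [ 0.002 -0.001 -1.   ] q [ 0.34  0.45  0.19  1.69 -0.1   1.01 -1.14] F [ 0.2  0.4 -1.9] open 29.1
top crop origin [408 184] scale 3.9
side crop origin [290 226] scale 3.9
```

View pics/a6.png

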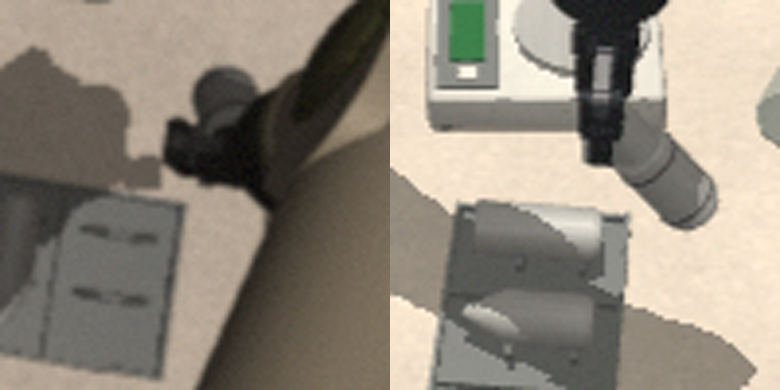

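It is at about 60°. Now horizontal: back up gently, reverse sharply forward, then slow down gradually.

```bash
python3 -m crank '[{"x":-0.01,"y":0,"z":0,"turn":0,"hand":0.02},{"x":-0.03,"y":0,"z":0.01,"turn":0,"hand":0.02},{"x":-0.06,"y":0,"z":0.02,"turn":0,"hand":0.02},{"x":-0.1,"y":0,"z":0.03,"turn":0,"hand":0.02},{"x":-0.04,"y":0,"z":0.02,"turn":0,"hand":0.02},{"x":0.015,"y":0,"z":0.0,"turn":0,"hand":0.02},{"x":0.058,"y":0,"z":0,"turn":0,"hand":0.02},{"x":0.09,"y":0,"z":0,"turn":0,"hand":0.02},{"x":0.11,"y":0,"z":0,"turn":0,"hand":0.02},{"x":0.12,"y":0,"z":0,"turn":0,"hand":0.02},{"x":0.122,"y":0,"z":0,"turn":0,"hand":0.02}]' 20; python3 st.py; python3 pic.py a7 670 -355 250 50
```

```text
time: 11.7
eef_pos: [676.9, -364.1, 478.2]
tcp_rot: [-3.134, 0.219, 0.002]
wrist_force: [0.2, 0.1, -1.7]
opening: 29.2
t 11.7 pos [ 676.9 -364.1  478.2] x ang -8.0 z [-1.1e-03  2.0e-04 -1.0e+00] q [ 0.31  0.61  0.19  1.41 -0.12  1.14 -1.19] F [ 0.2  0.1 -1.7] open 29.2
top crop origin [414 136] scale 3.9
side crop origin [340 229] scale 3.9
```

View pics/a7.png

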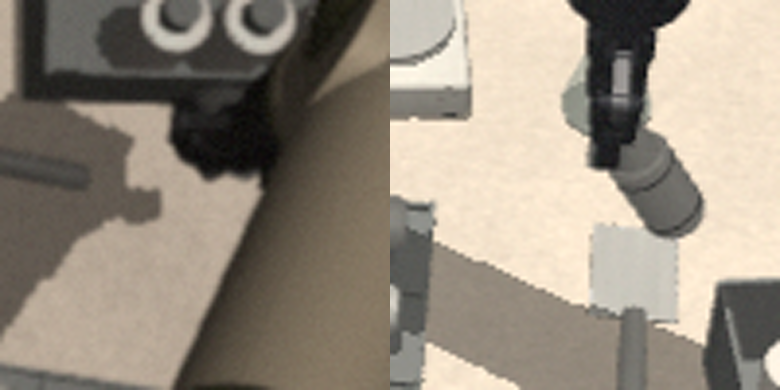

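It is at about 70°. Two more of these, moving back first.

```bash
python3 -m crank '[{"x":-0.015,"y":0,"z":0,"turn":0,"hand":0.02},{"x":-0.04,"y":0,"z":0,"turn":0,"hand":0.02},{"x":-0.075,"y":0,"z":0,"turn":0,"hand":0.02},{"x":-0.12,"y":0,"z":0,"turn":0,"hand":0.02},{"x":-0.17,"y":0,"z":0,"turn":0,"hand":0.02},{"x":-0.108,"y":0,"z":0,"turn":0,"hand":0.02},{"x":-0.06,"y":0,"z":0,"turn":0,"hand":0.02},{"x":-0.025,"y":0,"z":0,"turn":0,"hand":0.02},{"x":-0.005,"y":0,"z":0,"turn":0,"hand":0.02},{"x":-0.005,"y":0,"z":0,"turn":0,"hand":0.02},{"x":-0.02,"y":0,"z":0,"turn":0,"hand":0.02},{"x":-0.045,"y":0,"z":0,"turn":0,"hand":0.02},{"x":-0.08,"y":0,"z":0,"turn":0,"hand":0.02},{"x":-0.125,"y":0,"z":0,"turn":0,"hand":0.02},{"x":-0.175,"y":0,"z":0,"turn":0,"hand":0.02},{"x":-0.113,"y":0,"z":0,"turn":0,"hand":0.02},{"x":-0.065,"y":0,"z":0,"turn":0,"hand":0.02},{"x":-0.03,"y":0,"z":0,"turn":0,"hand":0.02},{"x":-0.01,"y":0,"z":0,"turn":0,"hand":0.02},{"x":-0.005,"y":0,"z":0,"turn":0,"hand":0.02}]' 20; python3 st.py; python3 pic.py a8 670 -355 250 50
```

```text
time: 14.3
eef_pos: [672.1, -363.2, 478.6]
tcp_rot: [-3.134, 0.219, 0.001]
wrist_force: [0.2, -0.1, -1.4]
opening: 29.2
t 14.3 pos [ 672.1 -363.2  478.6] x ang -7.98 z [-6.e-04  1.e-04 -1.e+00] q [ 0.31  0.6   0.19  1.43 -0.12  1.13 -1.19] F [ 0.2 -0.1 -1.4] open 29.2
top crop origin [414 136] scale 3.9
side crop origin [340 229] scale 3.9
```

View pics/a8.png

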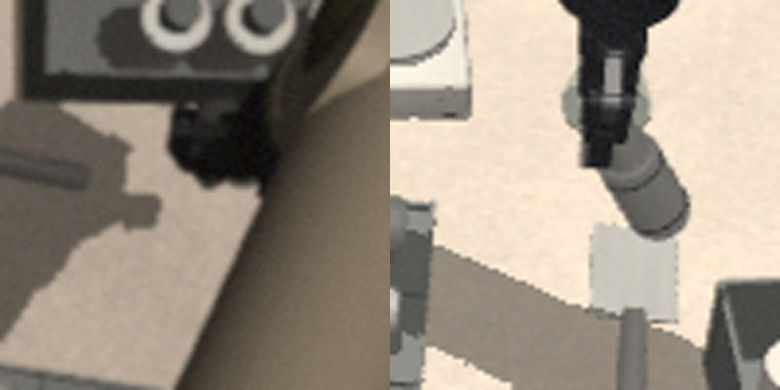

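```bash
cat > tilt.py <<'E'
import sys;from h import *
from workcell import manip
from scipy.spatial.transform import Rotation as Ro
tag=sys.argv[1];o=manip.get_obs();M=Ro.from_rotvec(o['tcp_rot']).as_matrix()
d=np.load(f'/tmp/side_{tag}.npz');W=cloud(d)
L=(W-o['eef_pos'])@M    # tool frame
L=L*[1,1,1]
m=(abs(L[...,0]-10)<90)&(abs(L[...,1])<40)&(L[...,2]>178)&(L[...,2]<270)
n,l,s,_=cv2.connectedComponentsWithStats(m.astype(np.uint8));k=1+s[1:,4].argmax();m=l==k
P=L[m];print(len(P),'zrange',P[:,2].min().round(),P[:,2].max().round())
# silhouette-free: bin along z, median x edges
X=P[:,[0,2]];c=X.mean(0);u=np.linalg.svd(X-c,full_matrices=False)[2][0];u*=np.sign(u[1])
print('PCA lean deg from tool z (x dir):',np.degrees(np.arctan2(u[0],u[1])).round(1),'mean',P.mean(0).round(1))
for z in range(180,270,10):
    q=P[(P[:,2]>=z)&(P[:,2]<z+10)]
    if len(q)>4:print(z+5,'x lo/hi',np.percentile(q[:,0],[3,97]).round(1),'y min/max',np.percentile(q[:,1],[3,97]).round(1),len(q))
E
python3 tilt.py a8
```

```text
303 zrange 178.0 240.0
PCA lean deg from tool z (x dir): 36.9 mean [ 34.5  14.  203.4]
185 x lo/hi [ 4.2 42.6] y min/max [-1.7 22.6] 62
195 x lo/hi [10.7 48.1] y min/max [ 0.3 21.8] 61
205 x lo/hi [11.9 53.7] y min/max [ 2.  20.2] 57
215 x lo/hi [18.9 57.2] y min/max [-2.  21.2] 58
225 x lo/hi [27.  60.5] y min/max [-3.6 20.2] 38
235 x lo/hi [26.7 57.2] y min/max [ 6.6 19.6] 13
```

The depth fit says it leans about 27° from vertical. I'll finish by pushing the foot's side gently against the fixed balance's -y wall. First go there, turning the lean to +y.

```bash
python3 -m crank '[{"x":-0.01,"y":-0.014,"z":0,"turn":-0.15,"hand":0.02},{"x":-0.025,"y":-0.036,"z":0,"turn":-0.3,"hand":0.02},{"x":-0.042,"y":-0.06,"z":0,"turn":-0.45,"hand":0.02},{"x":-0.06,"y":-0.086,"z":0.01,"turn":-0.6,"hand":0.02},{"x":-0.077,"y":-0.111,"z":0.02,"turn":-0.75,"hand":0.02},{"x":-0.094,"y":-0.136,"z":0.04,"turn":-0.9,"hand":0.02},{"x":-0.111,"y":-0.16,"z":0.06,"turn":-1.05,"hand":0.02},{"x":-0.126,"y":-0.182,"z":0.08,"turn":-1.2,"hand":0.02},{"x":-0.137,"y":-0.197,"z":0.1,"turn":-1.35,"hand":0.02},{"x":-0.142,"y":-0.205,"z":0.12,"turn":-1.5,"hand":0.02},{"x":-0.142,"y":-0.205,"z":0.14,"turn":-1.65,"hand":0.02},{"x":-0.142,"y":-0.205,"z":0.15,"turn":-1.71,"hand":0.02},{"x":-0.142,"y":-0.205,"z":0.15,"turn":-1.71,"hand":0.02}]' 20; python3 st.py 560 -130 260; python3 pic.py a9 560 -110 150 50
```

```text
time: 16.02
eef_pos: [558.9, -141.1, 328.7]
tcp_rot: [-2.222, -2.22, 0.002]
wrist_force: [-0.3, 0.7, -1.7]
opening: 28.9
t 16.02 pos [ 558.9 -141.1  328.7] x ang 89.93 z [-1.3e-03 -5.0e-04 -1.0e+00] q [ 0.33  0.53 -0.27  2.    0.23  0.64 -0.08] F [-0.3  0.7 -1.7] open 28.9
tool shift [0.0111 0.0011 0.0687]
top crop origin [311 181] scale 3.9
side crop origin [288 191] scale 3.9
```

View pics/a9.png

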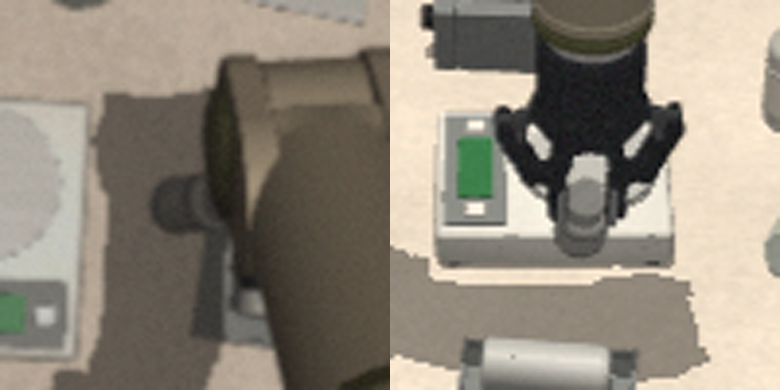

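The canister leans to +y, toward the balance wall. I'll lower and then push slowly.

```bash
python3 -m crank '[{"x":0,"y":0,"z":0.03,"turn":0,"hand":0.02},{"x":0,"y":0,"z":0.06,"turn":0,"hand":0.02},{"x":0.01,"y":0,"z":0.071,"turn":0,"hand":0.02},{"x":0.02,"y":0,"z":0.071,"turn":0,"hand":0.02},{"x":0.03,"y":0,"z":0.071,"turn":0,"hand":0.02},{"x":0.038,"y":0,"z":0.071,"turn":0,"hand":0.02},{"x":0.046,"y":0,"z":0.071,"turn":0,"hand":0.02},{"x":0.054,"y":0,"z":0.071,"turn":0,"hand":0.02},{"x":0.054,"y":0,"z":0.071,"turn":0,"hand":0.02}]' 20; python3 st.py 560 -65 258; python3 pic.py b1 560 -60 60 50
```

```text
time: 17.25
eef_pos: [560.4, -86.1, 257.8]
tcp_rot: [2.221, 2.222, 0.0]
wrist_force: [1.1, -2.1, -1.5]
opening: 28.7
t 17.25 pos [560.4 -86.1 257.8] x ang 90.03 z [ 3.e-04 -1.e-04 -1.e+00] q [ 0.19  0.62 -0.21  2.07  0.27  0.47 -0.21] F [ 1.1 -2.1 -1.5] open 28.7
tool shift [ 0.0211 -0.0004 -0.0002]
top crop origin [291 184] scale 3.9
side crop origin [286 201] scale 3.9
```

View pics/b1.png

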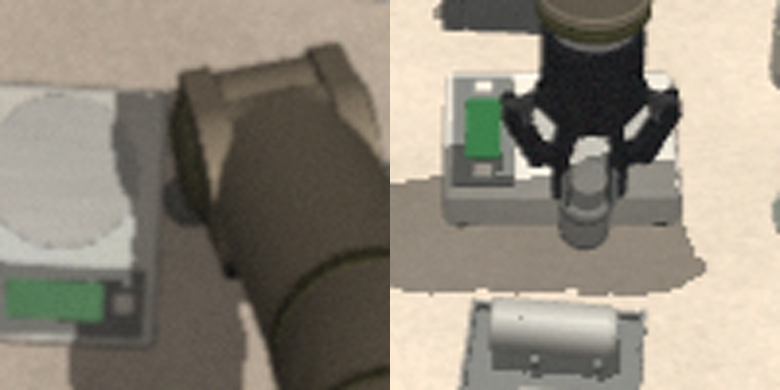

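Force is now -2 N in y, so there is contact and the canister is pivoting. I'll continue to upright.

```bash
python3 -m crank '[{"x":0.005,"y":0,"z":0,"turn":0,"hand":0.02},{"x":0.01,"y":0,"z":0,"turn":0,"hand":0.02},{"x":0.015,"y":0,"z":0,"turn":0,"hand":0.02},{"x":0.018,"y":0,"z":0,"turn":0,"hand":0.02},{"x":0.018,"y":0,"z":0,"turn":0,"hand":0.02}]' 20; python3 st.py; python3 pic.py b2 560 -60 60 50; sed -i "s/z']//;s/L\[...,2\]<270/L[...,2]<240/" tilt.py; python3 tilt.py b2
```

```text
time: 17.98
eef_pos: [560.3, -67.9, 257.6]
tcp_rot: [-2.22, -2.222, -0.0]
wrist_force: [-0.5, -3.0, -0.1]
opening: 29.0
t 17.98 pos [560.3 -67.9 257.6] x ang 90.04 z [-2.e-04  3.e-04 -1.e+00] q [ 0.16  0.62 -0.2   2.08  0.26  0.47 -0.24] F [-0.5 -3.  -0.1] open 29.0
top crop origin [291 184] scale 3.9
side crop origin [286 201] scale 3.9
347 zrange 178.0 240.0
PCA lean deg from tool z (x dir): 74.1 mean [ 17.6  -3.4 213.6]
185 x lo/hi [-17.4   6.8] y min/max [-18.9  15.2] 40
195 x lo/hi [-15.1  16.2] y min/max [-20.6  20.6] 30
205 x lo/hi [-12.9  73.4] y min/max [-26.   38.6] 38
215 x lo/hi [-11.1  77.6] y min/max [-39.2  37.6] 107
225 x lo/hi [-10.6  67.1] y min/max [-37.4  39.7] 68
235 x lo/hi [-10.3  39. ] y min/max [-37.3  39.7] 57
```

View pics/b2.png

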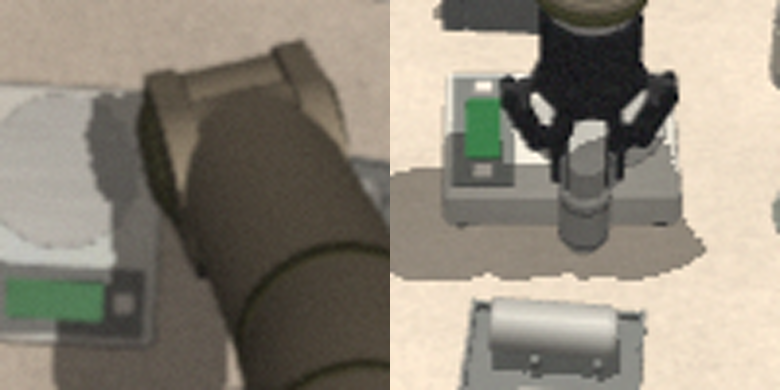

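The near surface still leans by about 9°, so I push about 12 mm more.

```bash
python3 -m crank '[{"x":0.004,"y":0,"z":0,"turn":0,"hand":0.02},{"x":0.008,"y":0,"z":0,"turn":0,"hand":0.02},{"x":0.012,"y":0,"z":0,"turn":0,"hand":0.02},{"x":0.012,"y":0,"z":0,"turn":0,"hand":0.02}]' 20; python3 st.py; python3 pic.py b3 560 -60 60 50; python3 tilt.py b3
```

```text
time: 18.58
eef_pos: [560.3, -56.1, 257.7]
tcp_rot: [2.221, 2.222, 0.0]
wrist_force: [-0.9, -3.4, 0.2]
opening: 29.1
t 18.57 pos [560.3 -56.1 257.7] x ang 90.03 z [ 1.e-04  0.e+00 -1.e+00] q [ 0.14  0.62 -0.2   2.08  0.26  0.46 -0.26] F [-0.9 -3.4  0.2] open 29.1
top crop origin [291 184] scale 3.9
side crop origin [286 201] scale 3.9
407 zrange 178.0 240.0
PCA lean deg from tool z (x dir): 79.7 mean [ 10.4  -3.2 212.2]
185 x lo/hi [-23.3   2.8] y min/max [-20.9  18.1] 50
195 x lo/hi [-21.7  -6. ] y min/max [-18.2  14.9] 29
205 x lo/hi [-23.3  70.6] y min/max [-32.8  39. ] 67
215 x lo/hi [-21.5  75.2] y min/max [-39.1  36.7] 119
225 x lo/hi [-22.8  56.8] y min/max [-37.2  38.9] 80
235 x lo/hi [-23.   27.7] y min/max [-37.8  37.8] 55
```

View pics/b3.png

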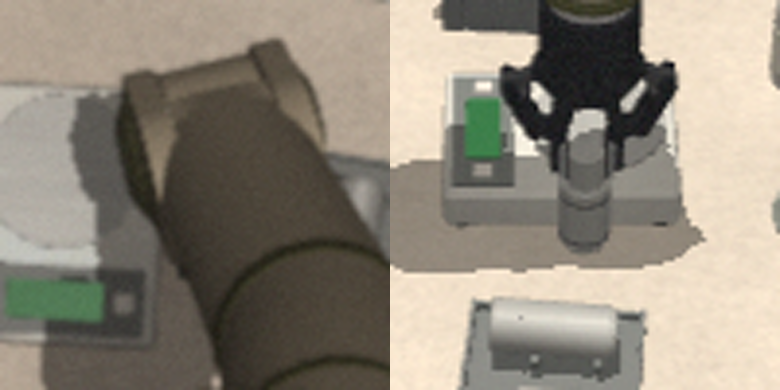

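Upright now: the near surface is a constant -22 to -23 mm over its whole length, so the axis is at tool x ≈ -2. I'll back off, raise, and go over the pan.

```bash
python3 -m crank '[{"x":-0.006,"y":0,"z":0,"turn":0,"hand":0.02},{"x":-0.01,"y":0,"z":-0.01,"turn":0,"hand":0.02},{"x":-0.01,"y":0,"z":-0.03,"turn":0,"hand":0.02},{"x":-0.01,"y":0.0,"z":-0.055,"turn":0,"hand":0.02},{"x":-0.005,"y":0.004,"z":-0.07,"turn":0,"hand":0.02},{"x":0.01,"y":0.008,"z":-0.07,"turn":0,"hand":0.02},{"x":0.03,"y":0.012,"z":-0.07,"turn":0,"hand":0.02},{"x":0.05,"y":0.016,"z":-0.07,"turn":0,"hand":0.02},{"x":0.07,"y":0.016,"z":-0.07,"turn":0,"hand":0.02},{"x":0.085,"y":0.016,"z":-0.06,"turn":0,"hand":0.02},{"x":0.094,"y":0.016,"z":-0.052,"turn":0,"hand":0.02},{"x":0.094,"y":0.016,"z":-0.052,"turn":0,"hand":0.02}]' 20; python3 st.py; python3 pic.py b4 576 36 90 50; python3 tilt.py b4
```

```text
time: 20.18
eef_pos: [576.0, 38.2, 308.6]
tcp_rot: [-2.219, -2.222, 0.002]
wrist_force: [-0.8, -0.8, -1.4]
opening: 29.0
t 20.18 pos [576.   38.2 308.6] x ang 90.07 z [-1.9e-03 -3.0e-04 -1.0e+00] q [-0.    0.56 -0.23  2.02  0.22  0.59 -0.38] F [-0.8 -0.8 -1.4] open 29.0
top crop origin [256 176] scale 3.9
side crop origin [289 173] scale 3.9
208 zrange 178.0 239.0
PCA lean deg from tool z (x dir): -6.4 mean [-13.3  -2.5 205.9]
185 x lo/hi [-19.2   3.8] y min/max [-20.1  16.3] 46
195 x lo/hi [-21.4  -5.1] y min/max [-20.   16.6] 35
205 x lo/hi [-22.3  -1.9] y min/max [-19.8  17.3] 29
215 x lo/hi [-21.3  -0.8] y min/max [-19.8  17.2] 35
225 x lo/hi [-23.8  -6.1] y min/max [-19.8  14.8] 31
235 x lo/hi [-21.   -6.7] y min/max [-17.5  14.9] 25
```

View pics/b4.png

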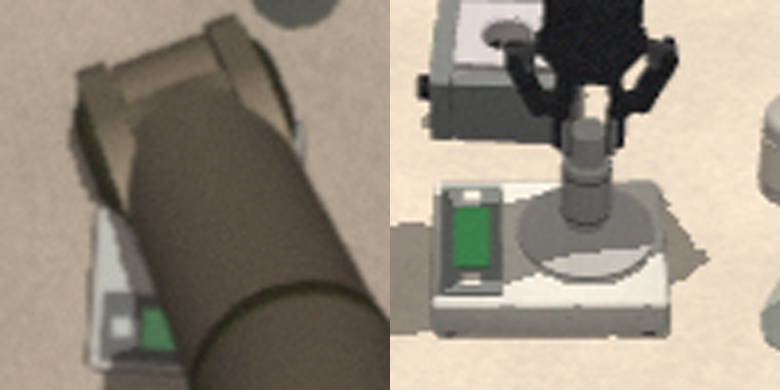

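It hangs upright over the pan: the foot, at (585,220), is above the pan's middle. I'll lower slowly to feel for contact.

```bash
python3 -m crank '[{"x":0,"y":0,"z":0.004,"turn":0,"hand":0.02},{"x":0,"y":0,"z":0.008,"turn":0,"hand":0.02},{"x":0,"y":0,"z":0.011,"turn":0,"hand":0.02},{"x":0,"y":0,"z":0.011,"turn":0,"hand":0.02}]' 20; python3 -m crank '[{"x":0,"y":0,"z":0.002,"turn":0,"hand":0.02},{"x":0,"y":0,"z":0.003,"turn":0,"hand":0.02},{"x":0,"y":0,"z":0.003,"turn":0,"hand":0.02}]' 20;python3 -m crank '[{"x":0,"y":0,"z":0.002,"turn":0,"hand":0.02},{"x":0,"y":0,"z":0.003,"turn":0,"hand":0.02},{"x":0,"y":0,"z":0.003,"turn":0,"hand":0.02}]' 20
```

```text
time: 20.78
eef_pos: [576.4, 37.1, 299.3]
tcp_rot: [2.222, 2.22, 0.0]
wrist_force: [-1.5, -1.5, 6.9]
opening: 28.8
time: 21.15
eef_pos: [576.8, 37.0, 298.9]
tcp_rot: [2.22, 2.218, 0.003]
wrist_force: [-6.2, -4.6, 33.6]
opening: 28.9
time: 21.52
eef_pos: [577.1, 37.1, 297.2]
tcp_rot: [2.219, 2.217, 0.005]
wrist_force: [-8.4, -4.6, 48.0]
opening: 29.1
```

Contact is at TCP z ≈ 299, and pressing has flattened the foot onto the pan. I'll relieve the pressure and release.

```bash
python3 -m crank '[{"x":0,"y":0,"z":-0.003,"turn":0,"hand":0.02},{"x":0,"y":0,"z":-0.006,"turn":0,"hand":0.02},{"x":0,"y":0,"z":-0.006,"turn":0,"hand":0.02}]' 20; python3 -m crank '[{"x":0,"y":0,"z":0,"turn":0,"hand":0.036},{"x":0,"y":0,"z":0,"turn":0,"hand":0.055},{"x":0,"y":0,"z":0,"turn":0,"hand":0.065},{"x":0,"y":0,"z":-0.02,"turn":0,"hand":0.065},{"x":0,"y":0,"z":-0.05,"turn":0,"hand":0.065},{"x":0,"y":0,"z":-0.08,"turn":0,"hand":0.065},{"x":-0.05,"y":0,"z":-0.09,"turn":0,"hand":0.065},{"x":-0.1,"y":0,"z":-0.09,"turn":0,"hand":0.065},{"x":-0.12,"y":0,"z":-0.09,"turn":0,"hand":0.065},{"x":-0.12,"y":0,"z":-0.09,"turn":0,"hand":0.065}]' 20; python3 st.py; python3 pic.py b5 576 36 90 50
```

```text
time: 21.9
eef_pos: [576.2, 37.5, 298.4]
tcp_rot: [-2.221, -2.221, 0.0]
wrist_force: [-0.9, 0.2, -2.0]
opening: 28.6
time: 23.15
eef_pos: [576.2, -83.7, 388.5]
tcp_rot: [-2.224, -2.218, 0.001]
wrist_force: [0.3, -0.1, -0.2]
opening: 65.0
t 23.15 pos [576.2 -83.7 388.5] x ang 89.85 z [-4.e-04 -1.e-04 -1.e+00] q [ 0.23  0.46 -0.26  1.94  0.17  0.77 -0.13] F [ 0.3 -0.1 -0.2] open 65.0
top crop origin [256 176] scale 3.9
side crop origin [289 173] scale 3.9
```

View pics/b5.png

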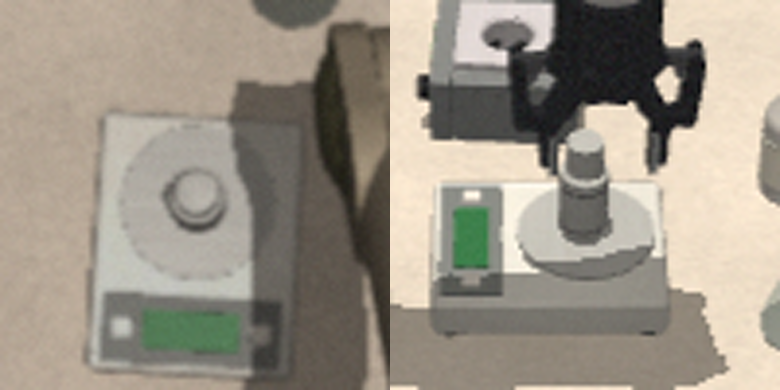

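Standing free and upright on the pan: knob-top centre at crop (197,196) top and (586-390,143) side. I'll measure it and the well more finely.

```bash
python3 - <<'E'
from h import *
T={n:np.load(f'/tmp/{n}_b5.npz') for n in('top','side')}
def zoom(n,o,name,hw):
    x,y=px(T[n],o).round().astype(int);im=T[n]['color'][y-hw:y+hw,x-hw:x+hw]
    print(name,n,x-hw,y-hw);return cv2.resize(np.clip(im*1.8,0,255).astype(np.uint8),(380,380),interpolation=cv2.INTER_CUBIC)
A=[zoom(n,(576,36,146),'knob',19) for n in T]
t0=np.load('/tmp/top_b5.npz')
cv2.imwrite('pics/c1.png',np.hstack(A))
B=[zoom(n,(522,271,72),'well',19) for n in T]
cv2.imwrite('pics/c2.png',np.hstack(B))
E
```

```text
knob top 287 205
knob side 321 190
well top 202 225
well side 300 163
```

View pics/c1.png

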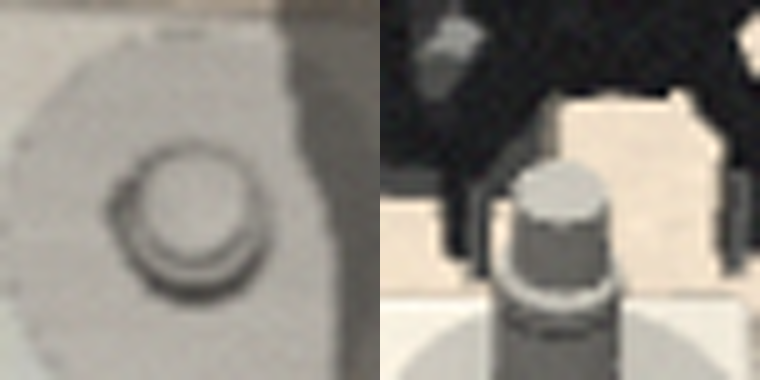

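View pics/c2.png

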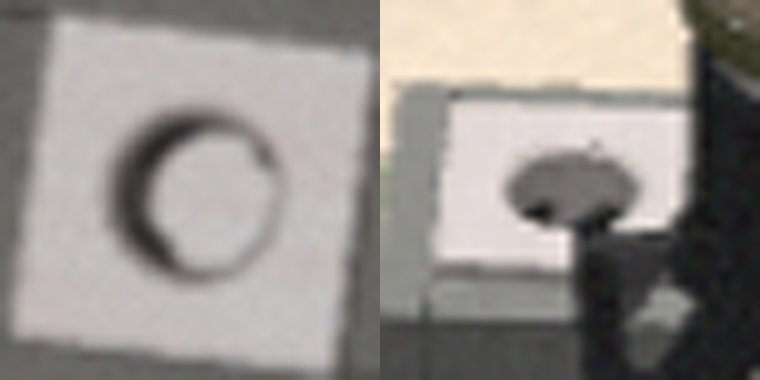

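```bash
python3 - <<'E'
from h import *
T={n:np.load(f'/tmp/{n}_b5.npz') for n in('top','side')}
f=lambda n,o,p,h:ray(T[n],(p[0]+.5)/10-.5+o[0],(p[1]+.5)/10-.5+o[1],h).round(1)
print('knob',f('top',(287,205),(196,199),146),f('side',(321,190),(180,191),146))
print('knob diam top',np.linalg.norm(f('top',(287,205),(140,199),146)-f('top',(287,205),(252,199),146)))
print('well',f('top',(202,225),(196,194),72),f('top',(202,225),(192.5,194),72),f('side',(300,163),(571-380,190),72))
E
```

```text
knob [574.7  35.7 146. ] [572.7  38.1 146. ]
knob diam top 29.608275870100915
well [522.8 270.   72. ] [522.8 270.9  72. ] [521.5 270.8  72. ]
```

Knob centre from the cameras is about (573.7,36.9). The jaws put x at 576.2, so cameras read x low by 1.5–3.5 mm. I'll regrasp with the jaws along y, which centres it in y as well.

```bash
python3 -m crank '[{"x":0.03,"y":0,"z":0,"turn":-0.16,"hand":0.065},{"x":0.06,"y":0,"z":0,"turn":-0.32,"hand":0.065},{"x":0.09,"y":0,"z":0,"turn":-0.48,"hand":0.065},{"x":0.115,"y":0,"z":0,"turn":-0.64,"hand":0.065},{"x":0.1207,"y":0,"z":0,"turn":-0.8,"hand":0.065},{"x":0.1207,"y":0,"z":0,"turn":-0.96,"hand":0.065},{"x":0.1207,"y":0,"z":0,"turn":-1.12,"hand":0.065},{"x":0.1207,"y":0,"z":0,"turn":-1.28,"hand":0.065},{"x":0.1207,"y":0,"z":0,"turn":-1.44,"hand":0.065},{"x":0.1207,"y":0,"z":0,"turn":-1.57,"hand":0.065},{"x":0.1207,"y":0,"z":0,"turn":-1.57,"hand":0.065},{"x":0.1207,"y":0,"z":0,"turn":-1.57,"hand":0.065}]' 60; python3 st.py 576.2 37 292
```

```text
time: 24.75
eef_pos: [576.2, 39.2, 388.6]
tcp_rot: [-0.003, -3.141, -0.001]
wrist_force: [0.2, 0.3, 0.6]
opening: 65.2
t 24.75 pos [576.2  39.2 388.6] x ang 179.87 z [-1.e-04  3.e-04 -1.e+00] q [ 0.32  0.52 -0.7   1.93  0.44  0.85  0.95] F [0.2 0.3 0.6] open 65.2
tool shift [-0.0001 -0.0022  0.0966]
```

```bash
python3 -m crank '[{"x":0,"y":-0.0015,"z":0.04,"turn":0,"hand":0.065},{"x":0,"y":-0.0015,"z":0.075,"turn":0,"hand":0.065},{"x":0,"y":-0.0015,"z":0.09,"turn":0,"hand":0.065},{"x":0,"y":-0.0015,"z":0.096,"turn":0,"hand":0.065},{"x":0,"y":-0.0015,"z":0.096,"turn":0,"hand":0.065},{"x":0,"y":-0.0015,"z":0.096,"turn":0,"hand":0.065}]' 60; python3 st.py; python3 -m crank '[{"x":0,"y":0,"z":0,"turn":0,"hand":0.045},{"x":0,"y":0,"z":0,"turn":0,"hand":0.035},{"x":0,"y":0,"z":0,"turn":0,"hand":0.02},{"x":0,"y":0,"z":0,"turn":0,"hand":0.02},{"x":0,"y":0,"z":0,"turn":0,"hand":0.02},{"x":0,"y":0,"z":0,"turn":0,"hand":0.02}]' 60; python3 st.py; python3 pic.py d1 576 36 120 50
```

```text
time: 25.5
eef_pos: [576.6, 36.9, 293.7]
tcp_rot: [0.002, 3.14, 0.0]
wrist_force: [-0.0, -0.0, -0.4]
opening: 64.8
t 25.5 pos [576.6  36.9 293.7] x ang 179.94 z [ 1.6e-03  1.0e-04 -1.0e+00] q [ 0.24  0.64 -0.6   2.01  0.58  0.67  0.83] F [-0.  -0.  -0.4] open 64.8
time: 26.25
eef_pos: [576.4, 36.8, 293.2]
tcp_rot: [0.001, 3.141, -0.0]
wrist_force: [-1.1, -0.8, 6.3]
opening: 27.9
t 26.25 pos [576.4  36.8 293.2] x ang 179.95 z [ 7.e-04 -2.e-04 -1.e+00] q [ 0.24  0.64 -0.6   2.01  0.58  0.67  0.83] F [-1.1 -0.8  6.3] open 27.9
top crop origin [256 175] scale 3.9
side crop origin [289 166] scale 3.9
```

View pics/d1.png

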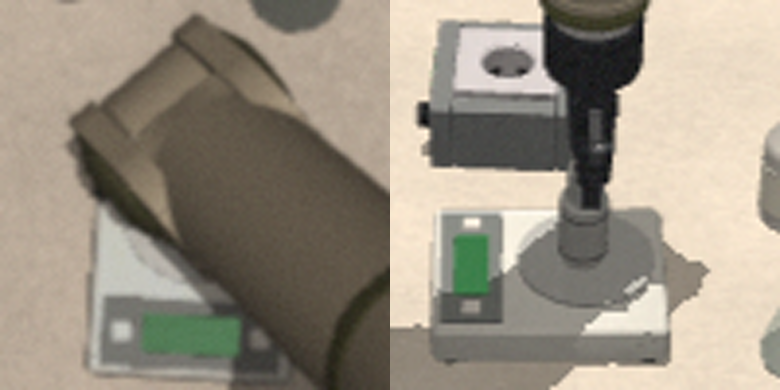

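Gripped at 28 mm. By camera differences the shift to the well is (-51.5,+233.9), so target TCP (525,270.7). I'll lift and carry it there.

```bash
python3 -m crank '[{"x":0,"y":0,"z":-0.01,"turn":0,"hand":0.02},{"x":0,"y":0,"z":-0.03,"turn":0,"hand":0.02},{"x":0,"y":0,"z":-0.06,"turn":0,"hand":0.02},{"x":0.005,"y":0.02,"z":-0.07,"turn":0,"hand":0.02},{"x":0.015,"y":0.06,"z":-0.07,"turn":0,"hand":0.02},{"x":0.025,"y":0.11,"z":-0.07,"turn":0,"hand":0.02},{"x":0.038,"y":0.16,"z":-0.07,"turn":0,"hand":0.02},{"x":0.048,"y":0.205,"z":-0.06,"turn":0,"hand":0.02},{"x":0.0515,"y":0.228,"z":-0.045,"turn":0,"hand":0.02},{"x":0.0515,"y":0.234,"z":-0.035,"turn":0,"hand":0.02},{"x":0.0515,"y":0.234,"z":-0.035,"turn":0,"hand":0.02},{"x":0.0515,"y":0.234,"z":-0.035,"turn":0,"hand":0.02}]' 60; python3 st.py 524.9 270.7 320; python3 pic.py d2 522 271 90 40
```

```text
time: 27.85
eef_pos: [525.4, 269.6, 327.8]
tcp_rot: [-0.004, -3.142, 0.001]
wrist_force: [-0.2, -0.2, -2.7]
opening: 28.3
t 27.85 pos [525.4 269.6 327.8] x ang 179.86 z [-0.e+00 -7.e-04 -1.e+00] q [-0.15  0.61 -0.63  1.96  0.52  0.75  0.48] F [-0.2 -0.2 -2.7] open 28.3
tool shift [0.0005 0.0011 0.0078]
top crop origin [180 204] scale 4.875
side crop origin [279 137] scale 4.875
```

View pics/d2.png

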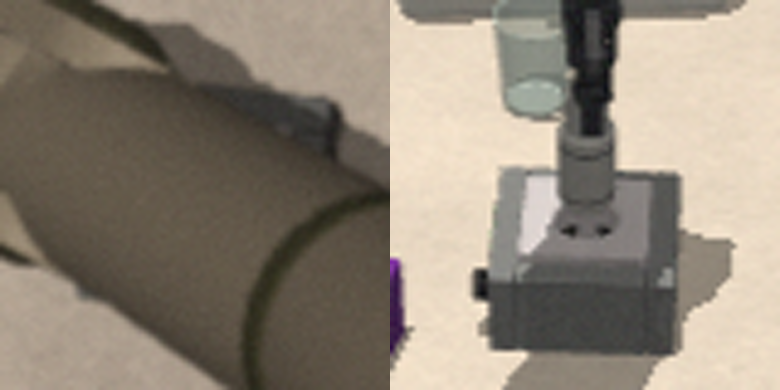

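The canister at (586,190) is in line with the well at (586,228). I'll lower it into the mouth and watch the forces.

```bash
python3 -m crank '[{"x":0,"y":0.001,"z":0.006,"turn":0,"hand":0.02},{"x":0,"y":0.001,"z":0.011,"turn":0,"hand":0.02},{"x":0,"y":0.001,"z":0.015,"turn":0,"hand":0.02},{"x":0,"y":0.001,"z":0.018,"turn":0,"hand":0.02},{"x":0,"y":0.001,"z":0.018,"turn":0,"hand":0.02}]' 60;python3 -m crank '[{"x":0,"y":0,"z":0.003,"turn":0,"hand":0.02},{"x":0,"y":0,"z":0.006,"turn":0,"hand":0.02},{"x":0,"y":0,"z":0.006,"turn":0,"hand":0.02}]' 60;
```

```text
time: 28.58
eef_pos: [524.9, 271.8, 309.4]
tcp_rot: [-0.001, -3.141, 0.0]
wrist_force: [0.3, -0.2, -2.7]
opening: 28.1
time: 28.95
eef_pos: [524.9, 271.7, 303.4]
tcp_rot: [-0.001, -3.141, 0.0]
wrist_force: [0.6, 0.3, -0.5]
opening: 27.9
```

Foot is about 10 mm into the well with no side force. I'll continue to the pads.

```bash
python3 -m crank '[{"x":0,"y":0,"z":0.005,"turn":0,"hand":0.02},{"x":0,"y":0,"z":0.01,"turn":0,"hand":0.02},{"x":0,"y":0,"z":0.014,"turn":0,"hand":0.02},{"x":0,"y":0,"z":0.014,"turn":0,"hand":0.02}]' 80;python3 -m crank '[{"x":0,"y":0,"z":0.004,"turn":0.1,"hand":0.02},{"x":0,"y":0,"z":0.008,"turn":0.2,"hand":0.02},{"x":0,"y":0,"z":0.012,"turn":0.1,"hand":0.02},{"x":0,"y":0,"z":0.015,"turn":0,"hand":0.02}]' 80
```

```text
time: 29.45
eef_pos: [524.9, 271.7, 289.2]
tcp_rot: [-0.001, -3.141, 0.001]
wrist_force: [-0.8, -0.3, -2.2]
opening: 27.7
time: 29.95
eef_pos: [525.4, 272.2, 275.6]
tcp_rot: [-0.003, 3.14, 0.001]
wrist_force: [-1.3, -1.7, 7.4]
opening: 28.3
```

Past the pads with about 7 N. I'll continue twisting down to the bottom, expected at TCP z ≈ 257.

```bash
python3 -m crank '[{"x":0,"y":0,"z":0.004,"turn":0.12,"hand":0.02},{"x":0,"y":0,"z":0.008,"turn":0.24,"hand":0.02},{"x":0,"y":0,"z":0.012,"turn":0.12,"hand":0.02},{"x":0,"y":0,"z":0.015,"turn":0,"hand":0.02}]' 80; python3 -m crank '[{"x":0,"y":0,"z":0.002,"turn":0.1,"hand":0.02},{"x":0,"y":0,"z":0.004,"turn":0.2,"hand":0.02},{"x":0,"y":0,"z":0.005,"turn":0.1,"hand":0.02},{"x":0,"y":0,"z":0.005,"turn":0,"hand":0.02}]' 80
```

```text
time: 30.45
eef_pos: [525.3, 272.1, 260.6]
tcp_rot: [-0.004, 3.14, 0.0]
wrist_force: [-0.0, -1.6, 7.1]
opening: 27.8
time: 30.95
eef_pos: [525.6, 272.5, 257.2]
tcp_rot: [-0.003, 3.138, 0.001]
wrist_force: [-1.1, -1.9, 21.5]
opening: 27.7
```

```bash
python3 -m crank '[{"x":0,"y":0,"z":0.002,"turn":0.1,"hand":0.02},{"x":0,"y":0,"z":0.003,"turn":0.2,"hand":0.02},{"x":0,"y":0,"z":0.003,"turn":0.1,"hand":0.02},{"x":0,"y":0,"z":0.003,"turn":0,"hand":0.02}]' 80
```

```text
time: 31.45
eef_pos: [525.9, 272.8, 257.0]
tcp_rot: [-0.002, 3.134, 0.001]
wrist_force: [-6.4, -7.2, 51.8]
opening: 28.2
```

It's rigid at z = 257.0 under 52 N, so it has bottomed. I'll relieve the pressure, open, rise and look.

```bash
python3 -m crank '[{"x":0,"y":0,"z":-0.003,"turn":0,"hand":0.02},{"x":0,"y":0,"z":-0.0045,"turn":0,"hand":0.02},{"x":0,"y":0,"z":-0.0045,"turn":0,"hand":0.034},{"x":0,"y":0,"z":-0.0045,"turn":0,"hand":0.05},{"x":0,"y":0,"z":-0.0045,"turn":0,"hand":0.06},{"x":0,"y":0,"z":-0.02,"turn":0,"hand":0.06},{"x":0,"y":0,"z":-0.06,"turn":0,"hand":0.06},{"x":0,"y":0,"z":-0.11,"turn":0,"hand":0.06},{"x":0,"y":-0.05,"z":-0.15,"turn":0,"hand":0.06},{"x":0,"y":-0.11,"z":-0.15,"turn":0,"hand":0.06},{"x":0,"y":-0.17,"z":-0.15,"turn":0,"hand":0.06},{"x":0,"y":-0.23,"z":-0.15,"turn":0,"hand":0.06},{"x":0,"y":-0.29,"z":-0.15,"turn":0,"hand":0.06},{"x":0,"y":-0.35,"z":-0.15,"turn":0,"hand":0.06},{"x":0,"y":-0.38,"z":-0.15,"turn":0,"hand":0.06},{"x":0,"y":-0.38,"z":-0.15,"turn":0,"hand":0.06}]' 60; python3 st.py; python3 pic.py e1 522 271 90 40; python3 - <<'E'
from h import *
for n in('top','side'):
    W=cloud(np.load(f'/tmp/{n}_e1.npz'));P=W.reshape(-1,3);r=np.hypot(P[:,0]-523,P[:,1]-271)
    for a,b,z in((0,12,60),(17,19.5,60),(28,38,60)):
        q=P[(r>=a)&(r<b)&(P[:,2]>z)];print(n,a,b,len(q),np.median(q[:,2]).round(1),q[:,:2].mean(0).round(1))
E
```

```text
time: 33.45
eef_pos: [524.3, -110.9, 402.2]
tcp_rot: [-0.009, -3.141, 0.001]
wrist_force: [1.0, 0.1, 0.3]
opening: 60.1
t 33.45 pos [ 524.3 -110.9  402.2] x ang 179.68 z [-1.e-04 -8.e-04 -1.e+00] q [ 0.62  0.46 -0.72  2.    0.41  0.83  1.23] F [1.  0.1 0.3] open 60.1
top crop origin [180 204] scale 4.875
side crop origin [279 137] scale 4.875
top 0 12 61 110.6 [523.  270.8]
top 17 19.5 33 76.1 [520.7 264.5]
top 28 38 265 71.8 [522.6 270.8]
side 0 12 0 nan [nan nan]
side 17 19.5 0 nan [nan nan]
side 28 38 18 71.5 [491.6 266.9]
  return _methods._mean(a, axis=axis, dtype=dtype,
  ret = ret.dtype.type(ret / rcount)
<stdin>:5: RuntimeWarning: Mean of empty slice.
  ret = um.true_divide(
```

View pics/e1.png

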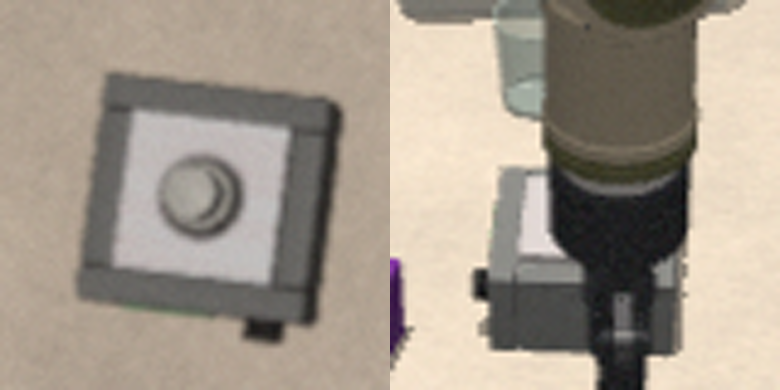

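The knob top measures 110.6 mm, against 110 expected when bottomed. I'll check the whole bench before handing in.

```bash
python3 - <<'E'
import cv2,numpy as np
a=np.load('/tmp/top_e1.npz')['color'];cv2.imwrite('pics/e2.png',np.clip(a*1.6,0,255).astype(np.uint8))
E
```

```text
(no output)
```

View pics/e2.png

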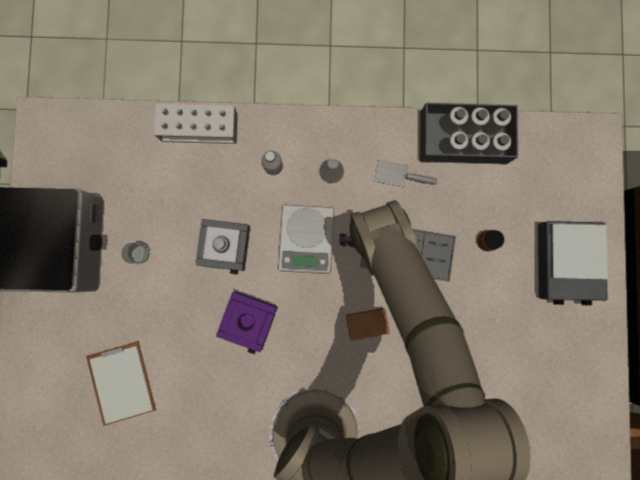

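The canister is in the grey block at (221,243). Bottle, flask, beaker, jar and spatula are at the same pixels as before, and the arm is clear.

```bash
python3 -c "
from workcell import manip
print(manip.job_done())"
```

```text
the job is handed in; nothing more can be done
None
```

The knobbed canister was weighed upright on the balance pan, then pressed to the bottom of the grey thermostat block's well and released. I handed the job in with the robot's clock at about 33.5 s.

**How it went:**
- **Standing it up:** I gripped it by the end of its knob, but it did not swing down when lifted. Quick starts of the arm tilted it most of the way. A light push of about 3 N against the fixed balance's side wall brought it upright.
- **On the pan:** It stood free, knob up, for about 3 s between release and regrasp.
- **In the well:** I took it from above and pressed it down with a twist. The pads gave way at about 7 N.

**Last checks:**
- **Bottomed out:** The arm stayed at z = 257 mm under 52 N, as predicted. From the top view, the knob's top is at 110.6 mm, against 110 mm expected. The arm hid the canister from the side camera, so the top view alone confirms this.
- **Camera disagreement:** The cameras read 1.5 to 3.5 mm low in x against the gripper. I corrected for that before the insertion.
- **Rest of the bench:** The bottle, flask, beaker, jar and spatula are where they were. The arm hid the tray's other two pockets in that final top view. The last pictures showing those canisters (the cone at about 10 s, the plain one at about 18.6 s) had them in place, and the arm did not go near them afterwards.

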